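# Turn a drilled plate over on the inspection stand

### The job

Two flat plates lean side by side against one slope of the roof-shaped steel stand. Take the larger one, the plate with four countersunk holes, and turn it over the ridge so that it stands upright on one of its short edges on the ledge of the other, empty slope, lying back against that slope with the countersunk face against the steel and its plain back showing. Leave the smaller plate where it is.

Things in the scene. Friction and masses are not known exactly. Their poses are not given: they have to be found in the camera images.
- stand: Fixed dark steel roof-shaped stand; origin under its base (220x120 mm), z up, ridge along x, 220 long, 4 wide, 81 mm high. Mirror-image slopes on -y (plates at start) and +y (empty), 35 deg back from vertical, 60 mm long; foot 36.5 mm from the ridge plane, 32 mm above the table. From the foot a ledge stands out square to the slope, 24 mm deep, with a 10 mm lip.
- drilled_plate_centre (a point): Centre of the larger plate: loose bright steel, 60 wide, 105 tall, 8 mm thick, 0.3 kg; 4 corner holes, countersunk (bright rings) on one face. x: width, y: up its height, z: out of the countersunk face. Stands on the -y ledge flat on the slope, that face out, top 45 mm free above the ridge. Leaning on a slope its centre is 77 mm above the table, 10 mm from the ridge plane.
- small_plate_centre (a point): Centre of the smaller plate, a bystander: loose plain brownish flat piece without holes, 40 wide, 85 tall, 5 mm thick, leaning on the same slope about 110 mm along the ridge from the larger one, at either end. Axes as for the larger plate.
Things that resemble listed ones, but are neither listed nor needed, are in the scene too. Of the things shaped like the part that bears drilled_plate_centre, the bare steel one is meant.

How it is judged (in metres and radians):
At the end, for the whole second after the job is handed in: The larger plate leans on the slope that was empty, a short edge on its ledge, countersunk face against the slope: within 10 degrees of the slope, 12 degrees of the ridge line, 10 mm of its proper height and distance from the ridge plane, and its centre within 100 mm of mid-ridge (angle between drilled_plate_centre's own z axis and vertical between 2.00713 and 2.35619 rad and angle between the x axis of drilled_plate_centre and the x axis of stand, either way round below 0.20944 rad and y of drilled_plate_centre in the frame of stand between 0 and 0.022 m and z of drilled_plate_centre in the frame of stand between 0.067 and 0.088 m and x of drilled_plate_centre in the frame of stand between -0.1 and 0.1 m); the robot touches nothing.
It fails at once if the smaller plate is moved by more than 20 mm (distance of small_plate_centre from where it was at the start of the episode above 0.02 m).
It also fails if it takes over 40 s, if anything falls off the work surface, if the arm or the gripper's body presses on something with over 40 N, if the wrist force passes 120 N, or if a joint passes its speed limit or range.

### The arm

A 6-joint arm with a two-finger parallel gripper is mounted at the origin on a cart in front of the work surface, level with it; the furniture and walls round the work are solid. World frame = base frame: x ahead of the robot, y to its left, z up, the work surface at z = 0. Lengths are in mm, angles in rad, forces in N, time in s.
With the tool pointing down it reaches from about 275 to 825 mm from the base axis. Payload 5.2 kg.
Tool frame: the origin (TCP) lies at the very end of the fingers, on their centre line; the grasp point (between the pads) lies 19 mm behind it; z points along the fingers, y is the direction in which the jaws open and shut (so a half turn about z gives the same grasp; the last joint's range is limited). The gripper opens to 93 mm and grips with 3 to 60 N. Pads are 15 mm wide; open, the fingers measure 128 mm over their backs; the gripper's body (75 mm by 188 mm) begins 65 mm behind the grasp point.
Start: joints at [-1.472, 0.259, 1.535, -0, 1.348, -0.203], TCP at [163.503, -525.14, 218.653] pointing down, gripper open.
Joint ranges: [-3.14, 3.14], [-0.91, 2.08], [0.19, 2.58], [-1.22, 4.36], [0.22, 2.71], [-3.12, 3.12]. Speed limits (rad/s): [2.57, 2.57, 3.14, 3.14, 3.14, 3.14].

### API

Orientations are given as [roll, pitch, yaw] about the fixed x, y, z axes, in that order (R = Rz(yaw) Ry(pitch) Rx(roll)).
In Python, from bench import robot gives the robot as it stands. The module is installed in compiled form; this text tells all that it offers. Calls block until the motion is done:
- robot.move_ptp(position, orientation): joint-space move of the TCP to a pose.
- robot.move_linear(position, ori=None, speed=150, f_stop=None): straight line of the TCP; ori=None keeps the orientation; speed is the mean speed in mm/s. With f_stop (N) it stops when the force on the tool has changed by that much, and returns True; else False.
- robot.move_j(angles): joint-space move.
- robot.move_gripper(opening): opening from 0.0 (shut) to 1.0 (fully open); the grip force is fixed at half the most; returns when the fingers have stopped.
- robot.sleep(seconds).
- robot.inverse_kinematics(position, orientation): joint angles nearest the present ones, or None.
- robot.get_image(name): name is "side" or "top" or "wrist"; returns a dict with "img" (384x512x3 uint8, blue, green, red), "fovy" (degrees; the focal length in pixels is half the picture's height over the tangent of half this angle, whatever the lens; pixels are square), "cx", "cy" (the principal point, pixels), "k1" (the pictures are not rectified: a ray, as slopes to the right and down, at radius r is drawn at 1 + k1 r^2 times it, then the intrinsics apply), "eye" and "orientation" of the camera in the world. Camera axes: x right, y down, z forward; pixel columns grow to the right and rows downward; lengths in mm; the calibration is good to about 2 mm. A picture is of the moment at which its call begins. There is no depth.
A pose or a line that the arm cannot do raises robot.MotionError and nothing moves.
- robot.hand_in(): hands the job in, once; it reports no verdict.
Readings, each from a call of its own:
- robot.current_t(): time.
- robot.current_qpos(): joint angles.
- robot.current_joint_vel(): joint speeds.
- robot.current_joint_efforts(): joint torques, N m.
- robot.current_tcp_pos(): TCP position.
- robot.current_eef_rot(): TCP orientation.
- robot.current_contact_force(): force on the tool from outside, world axes, zero at the start.
- robot.current_ft_torque(): the same for the moment, N m.
- robot.current_gripper_width(): opening from 0.0 (shut) to 1.0 (fully open).
Only numpy, scipy, OpenCV 4.12 (cv2) and the standard library are available. Lean on these libraries where they do the work, as an engineer would, in place of code of your own. Each camera call takes 0.05 s, during which the arm holds its last target.

## Working session

There is one attempt and no reset: what is moved stays moved. The work goes in short steps, each a Python script; the robot and the scene stay as the last script left them, time stands still between calls to the robot, and variables do not carry over. Pictures are saved under pics/ and viewed, and the job is handed in when it is done.

```bash
mkdir -p pics
python3 - <<'E'
from bench import robot
import cv2
for n in ["side","top","wrist"]:
    d=robot.get_image(n); cv2.imwrite(f"pics/{n}0.png",d["img"])
    print(n,{k:v for k,v in d.items() if k!="img"})
print(robot.current_t(),robot.current_eef_rot())
E
```

```text
side {'fovy': 50.0464555307726, 'cx': 263.3168626446005, 'cy': 194.0739260261235, 'k1': 0.014677041167757168, 'eye': array([ 627.17106246, -938.1729819 ,  399.38034349]), 'orientation': array([-1.97416545, -0.02463472, -0.00437399])}
top {'fovy': 50.85721149182491, 'cx': 250.32195040140445, 'cy': 188.14383453351365, 'k1': -0.015767064511160073, 'eye': array([ 545.75112545, -140.63702874,  944.14935665]), 'orientation': array([-3.04983334, -0.04383247, -1.54306856])}
wrist {'fovy': 65.35242562089564, 'cx': 256.0341295616761, 'cy': 195.27633253278893, 'k1': -0.04485762969271528, 'eye': array([ 236.39403531, -501.23148915,  385.87630004]), 'orientation': array([ 2.86356206e+00,  1.49987431e-03, -1.26915154e+00])}
0.15 [-3.14025671e+00 -2.36606406e-04  3.01818961e-01]
```

View pics/side0.png

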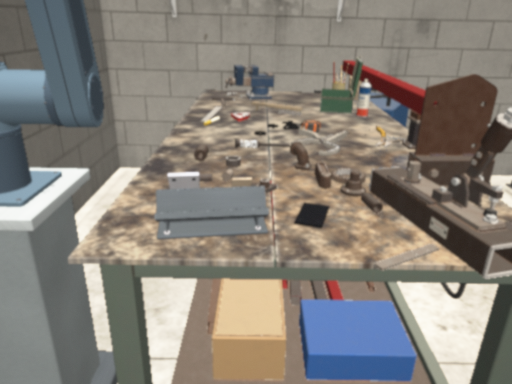

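View pics/top0.png

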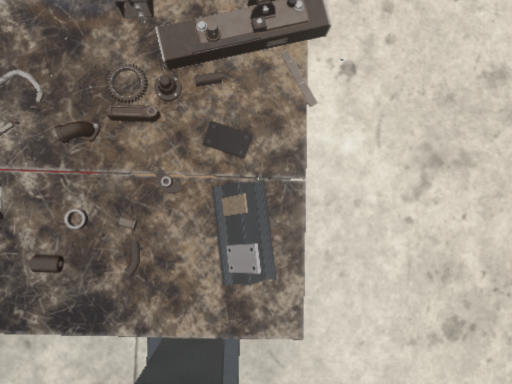

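View pics/wrist0.png

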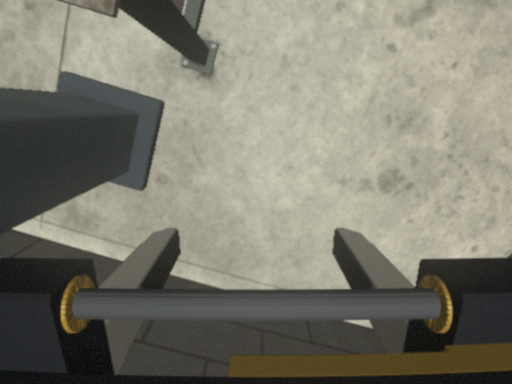

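Run:
```python
import cv2
a=cv2.imread("pics/top0.png")[165:300,195:300]; cv2.imwrite("pics/topz.png",cv2.resize(a,None,fx=4.4,fy=4.4,interpolation=cv2.INTER_CUBIC))
a=cv2.imread("pics/side0.png")[160:245,140:290]; cv2.imwrite("pics/sidez.png",cv2.resize(a,None,fx=5.3,fy=5.3,interpolation=cv2.INTER_CUBIC))
```

```text
(no output)
```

View pics/topz.png

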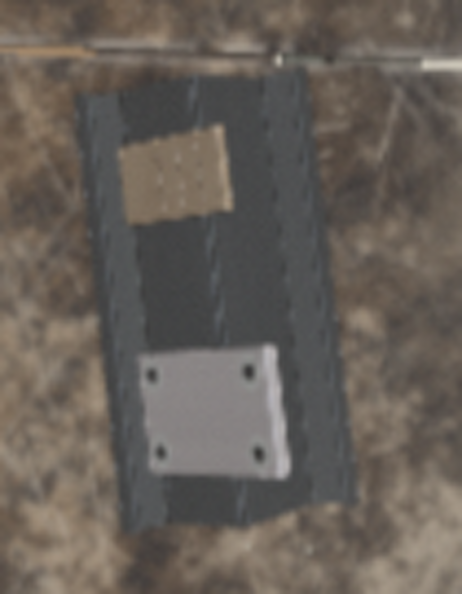

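View pics/sidez.png

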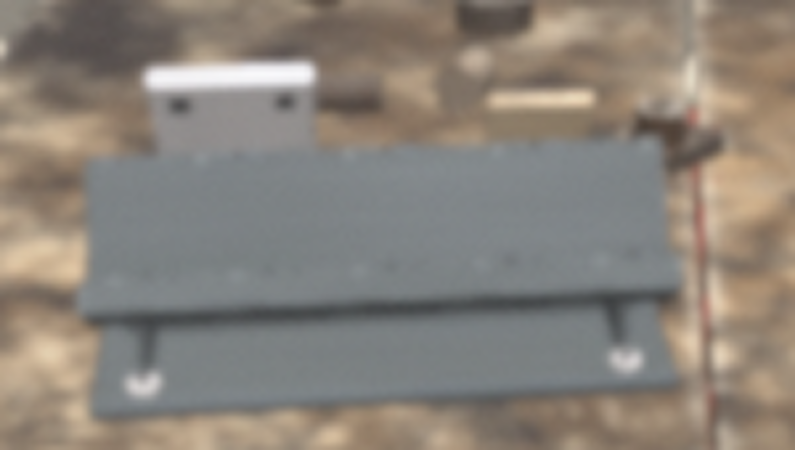

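```bash
cat > h.py <<'E'
import numpy as np
from scipy.spatial.transform import Rotation as Rot
def project(d,P):
    P=np.atleast_2d(P); R=Rot.from_euler('xyz',d["orientation"]).as_matrix()
    c=(P-d["eye"])@R; s=c[:,:2]/c[:,2:]
    r2=(s**2).sum(1,keepdims=True)
    f=192/np.tan(np.radians(d["fovy"])/2)
    return s*(1+d["k1"]*r2)*f+[d["cx"],d["cy"]]
def w(st,P):
    c,s=np.cos(st[2]),np.sin(st[2]); P=np.atleast_2d(P)
    return P@np.array([[c,-s,0],[s,c,0],[0,0,1]]).T+[st[0],st[1],0]
u=np.array([np.sin(np.radians(35)),np.cos(np.radians(35))])  # up on -y slope (y,z)
n=np.array([-u[1],u[0]])                                     # outward there
def onp(x,h,t): # point on -y side: height h along slope from foot, t out
    a=np.array([-36.5,32])+h*u+t*n; return [x,a[0],a[1]]
E
cat > fit.py <<'E'
from bench import robot
from h import *
from scipy.optimize import least_squares
T=robot.get_image("top");S=robot.get_image("side")
tz=lambda p:np.array(p)/4.4+[195,165]
sz=lambda p:np.array(p)/5.3+[140,160]
def pts(p):
    xl,xs=p[3:5]; L=[]
    A=lambda cam,P,q:L.append((cam,P,q))
    A(T,[-110,0,81],tz((193,80)));A(T,[110,0,81],tz((243,524)))
    A(S,[110,2,81],sz((88,158)));A(S,[-110,2,81],sz((660,143)))
    A(S,[110,56.2,45.8],sz((80,317)));A(S,[-110,56.2,45.8],sz((680,295)))
    A(T,onp(xl-30,105,8),tz((265,347)));A(T,onp(xl+30,105,8),tz((279,475)))
    A(T,onp(xl-30,105,0),tz((277,345)));A(T,onp(xl+30,105,0),tz((290,478)))
    A(S,onp(xl+30,105,0),sz((150,90)));A(S,onp(xl-30,105,0),sz((315,83)))
    A(S,onp(xl+30,105,8),sz((146,70)));A(S,onp(xl-30,105,8),sz((315,63)))
    A(T,onp(xs-20,85,5),tz((221,126)));A(T,onp(xs+20,85,5),tz((231,210)))
    return L
def res(p):
    return np.array([project(c,w(p[:3],P))[0]-q for c,P,q in pts(p)])
s=least_squares(lambda p:res(p).ravel(),[450,-300,np.pi,55,-55],loss='soft_l1')
print(s.x.round(3)); print(res(s.x).round(1).tolist())
E
python3 fit.py
```

```text
[ 532.826 -167.091  -72.122   53.428  -58.951]
[[0.5, -2.6], [0.1, -0.1], [-1.4, 0.4], [0.6, -0.1], [-1.3, -1.5], [0.2, -1.9], [-0.1, -1.1], [-0.1, -0.3], [0.2, -1.1], [0.5, -1.6], [-1.4, -0.7], [-0.7, -0.2], [-0.6, -0.4], [-0.8, 0.1], [-0.2, 0.0], [-0.4, 0.0]]
```

```bash
cat >> h.py <<'E'
ST=[532.8,-167.1,-72.122+24*np.pi]
XL=53.4
def pose(x,y,z,phi,flip,st=ST,dip=0):
    """tool TCP at stand (x,y,z); phi = tilt of plate-up from vertical toward stand +y (deg)"""
    p=np.radians(phi); up=np.array([0,np.sin(p),np.cos(p)]); nn=np.array([0,-np.cos(p),np.sin(p)])
    zt=-up; yt=nn*flip; xt=np.cross(yt,zt)
    R=Rot.from_euler('z',st[2]).as_matrix()@np.array([xt,yt,zt]).T
    return w(st,[x,y,z])[0], Rot.from_matrix(R).as_euler('xyz')
E
python3 - <<'E'
from bench import robot
from h import *
for f in (1,-1):
  for name,(h,sgn) in dict(a=((70),1),b=((130),1),c=((70),-1),d=(130,-1)).items():
    P=onp(XL,h,4); phi=35*sgn; y=P[1]*sgn
    p,o=pose(XL,y,P[2],phi,f)
    q=robot.inverse_kinematics(p,o)
    print(f,name,p.round(),o.round(2),None if q is None else np.round(q,2))
  for phi in (35,20,0,-20,-35):
    p,o=pose(XL,0,170,phi,f); q=robot.inverse_kinematics(p,o); print(f,phi,None if q is None else np.round(q,2))
E
```

```text
1 a [ 480. -175.   92.] [ 2.53  0.   -3.01] [-0.82  0.59  1.54  0.34  1.54 -2.63]
1 b [ 485. -209.  141.] [ 2.53  0.   -3.01] [-0.85  0.57  1.43  0.32  1.67 -2.61]
1 c [ 480. -174.   92.] [-2.53  0.   -3.01] [-0.17  0.32  2.   -0.85  0.81 -1.27]
1 d [ 475. -140.  141.] [-2.53  0.   -3.01] [-0.09  0.24  1.95 -0.76  0.94 -1.34]
1 35 [-0.82  0.5   1.47  0.34  1.69 -2.58]
1 20 [-0.73  0.37  1.56  0.22  1.49 -2.49]
1 0 [-0.57  0.23  1.7  -0.    1.21 -2.27]
1 -20 [-0.35  0.17  1.83 -0.37  1.   -1.87]
1 -35 [-0.17  0.2   1.92 -0.73  0.96 -1.46]
-1 a [ 480. -175.   92.] [-2.53  0.    0.13] [-0.82  0.59  1.54  0.34  1.54  0.51]
-1 b [ 485. -209.  141.] [-2.53  0.    0.13] [-0.85  0.57  1.43  0.32  1.67  0.53]
-1 c [ 480. -174.   92.] [2.53 0.   0.13] [-0.17  0.32  2.   -0.85  0.81  1.87]
-1 d [ 475. -140.  141.] [2.53 0.   0.13] [-0.09  0.24  1.95 -0.76  0.94  1.8 ]
-1 35 [-0.82  0.5   1.47  0.34  1.69  0.57]
-1 20 [-0.73  0.37  1.56  0.22  1.49  0.65]
-1 0 [-0.57  0.23  1.7  -0.    1.21  0.87]
-1 -20 [-0.35  0.17  1.83 -0.37  1.    1.27]
-1 -35 [-0.17  0.2   1.92 -0.73  0.96  1.68]
```

Run:
```python
from bench import robot
from h import *
import cv2
P=onp(XL,175,4);p,o=pose(XL,P[1],P[2],35,-1)
robot.move_ptp(p,o); robot.move_gripper(0.5)
d=robot.get_image("wrist");im=d["img"].copy()
for x in(-30,30):
  for h in(0,60,105):
    for t in (0,8):
      q=project(d,w(ST,onp(XL+x,h,t)))[0]; print(x,h,t,q.round(1))
      cv2.circle(im,tuple(int(v) for v in q.round()),2,(0,0,255),-1)
for P in ([110,0,81],[-110,0,81]):
  q=project(d,w(ST,P))[0];cv2.circle(im,tuple(int(v) for v in q.round()),3,(0,255,0),-1)
cv2.imwrite("pics/w1.png",im);cv2.imwrite("pics/s1.png",robot.get_image("side")["img"])
print(robot.current_t(),robot.current_tcp_pos(),p)
```

```text
-30 0 0 [261.2 152.1]
-30 0 8 [254.2 152.1]
-30 60 0 [262.2 160.7]
-30 60 8 [253.8 160.7]
-30 105 0 [263.3 169.9]
-30 105 8 [253.4 169.9]
30 0 0 [260.9 202.3]
30 0 8 [254.2 202.3]
30 60 0 [261.8 220.1]
30 60 8 [253.9 220.1]
30 105 0 [262.8 238.6]
30 105 8 [253.5 238.6]
2.8417 [ 488.03746369 -234.28810402  177.62307386] [ 488.01713878 -234.31849928  177.6459135 ]
```

View pics/w1.png

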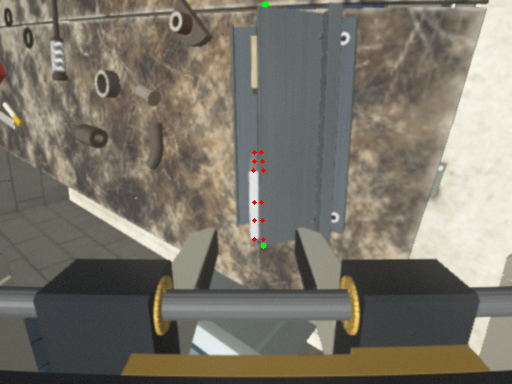

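View pics/s1.png

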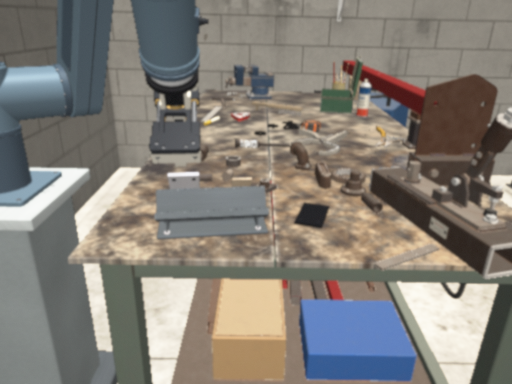

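Run:
```python
import cv2
a=cv2.imread("pics/w1.png")[150:260,215:355]; cv2.imwrite("pics/w1z.png",cv2.resize(a,None,fx=5.3,fy=5.3,interpolation=cv2.INTER_CUBIC))
```

```text
(no output)
```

View pics/w1z.png

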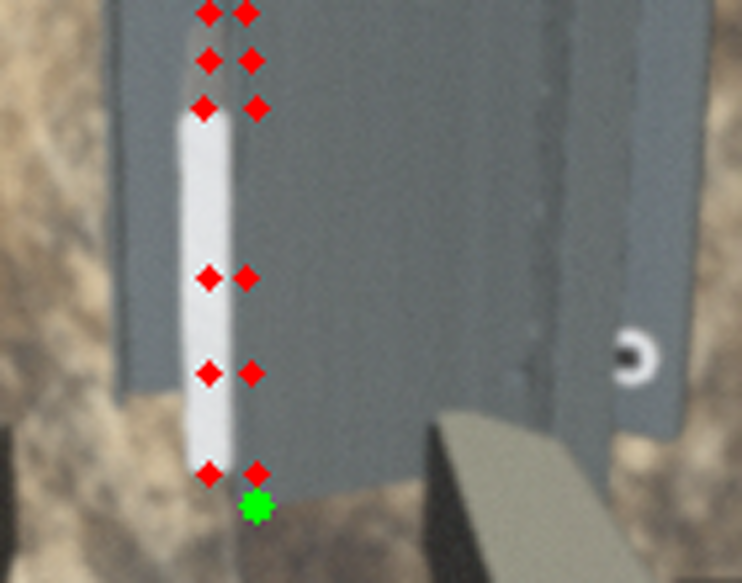

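```bash
python3 - <<'E'
src=open('fit.py').read().replace('    return L\n','''    wz=lambda p:np.array(p)/5.3+[215,150]
    A(W,onp(xl-30,105,8),wz((178,115)));A(W,onp(xl+30,105,8),wz((187,470)))
    A(W,onp(xl-30,105,0),wz((231,115)));A(W,onp(xl+30,105,0),wz((231,470)))
    return L
''').replace('S=robot','W=robot.get_image("wrist");S=robot')
src=src.replace('s=least','''
def scaled(p):
    r=res(p); r[:-4]*=2; return r.ravel()   # mm approx: 2 mm/px far cams, ~1 mm/px wrist
s=least''').replace('lambda p:res(p).ravel()','scaled').replace('np.pi,55','np.pi+.13,55')
open('fit2.py','w').write(src)
E
python3 fit2.py
```

```text
[ 532.741 -166.47  -511.95    53.988  -59.025]
[[0.5, -2.6], [-0.5, -0.1], [-1.3, 0.2], [0.6, -0.1], [-1.3, -1.8], [0.1, -1.9], [-0.5, -0.8], [-0.6, 0.1], [-0.1, -0.8], [-0.0, -1.2], [-1.7, -0.9], [-1.0, -0.4], [-0.9, -0.6], [-1.1, 0.0], [-0.3, 0.0], [-0.7, 0.0], [4.0, -1.1], [2.3, 0.3], [3.9, -1.1], [3.2, 0.4]]
```

```bash
sed -i 's/^ST=.*/ST=[532.8,-166.8,-72.120+24*np.pi]/; s/^XL=.*/XL=53.8/' h.py
python3 - <<'E'
from bench import robot
from h import *
import cv2
P=onp(XL,130,4+3);p,o=pose(XL,P[1],P[2],35,-1)
robot.move_linear(p,o)
P=onp(XL,72,4+3);p,o=pose(XL,P[1],P[2],35,-1)
print(robot.move_linear(p,o,speed=80,f_stop=8))
d=robot.get_image("wrist");cv2.imwrite("pics/w2.png",d["img"])
cv2.imwrite("pics/s2.png",cv2.resize(robot.get_image("side")["img"][120:250,120:290],None,fx=4.4,fy=4.4))
print(robot.current_t(),robot.current_tcp_pos(),p)
E
```

```text
False
4.4167 [ 479.73014882 -173.76975004   95.37222154] [ 479.37382401 -173.2000676    94.99398224]
```

View pics/w2.png

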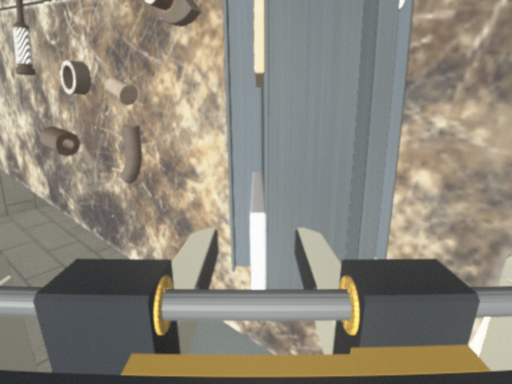

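View pics/s2.png

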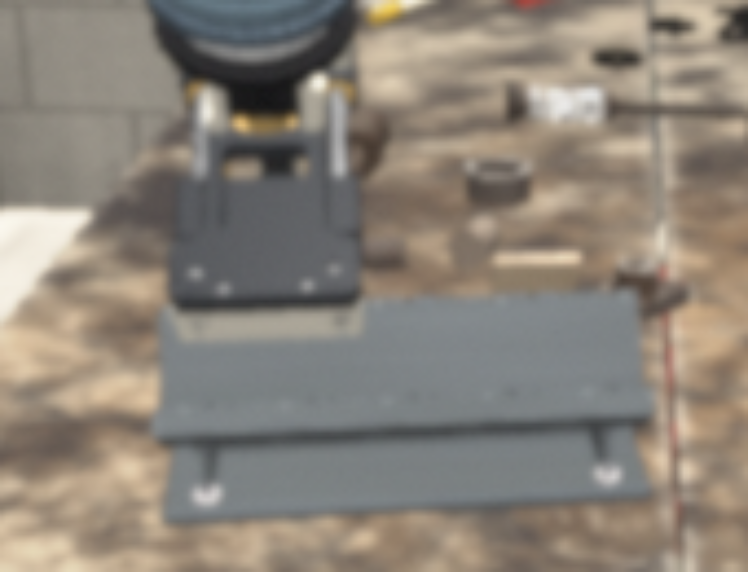

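Run:
```python
from bench import robot
from h import *
import cv2
robot.move_gripper(0.0)
print(robot.current_gripper_width()*93,robot.current_contact_force(),robot.current_tcp_pos(),robot.current_t())
p0=robot.current_tcp_pos()
up=w([0,0,ST[2]],[0,u[0],u[1]])[0]
robot.move_linear(p0+up*60,None,speed=80)
d=robot.get_image("wrist");cv2.imwrite("pics/w3.png",d["img"])
cv2.imwrite("pics/s3.png",cv2.resize(robot.get_image("side")["img"][90:250,120:290],None,fx=3.6,fy=3.6))
print(robot.current_gripper_width()*93,robot.current_contact_force(),robot.current_tcp_pos(),robot.current_t())
```

```text
8.121967194371425 [-0.12419536 -0.4953381  -1.29556125] [ 479.39944845 -173.42722057   94.87402216] 5.1083
7.747028774611799 [ 0.50876629  0.41031112 -3.1255489 ] [ 483.78350123 -206.96770936  143.58194994] 6.1083
```

View pics/w3.png

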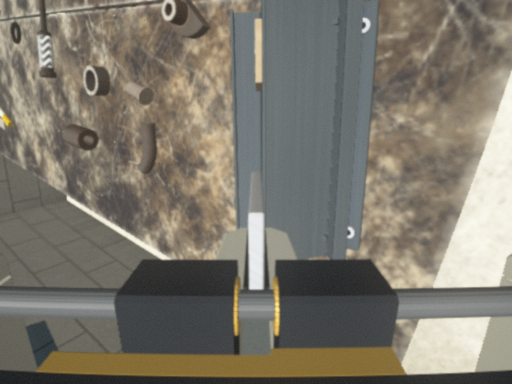

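View pics/s3.png

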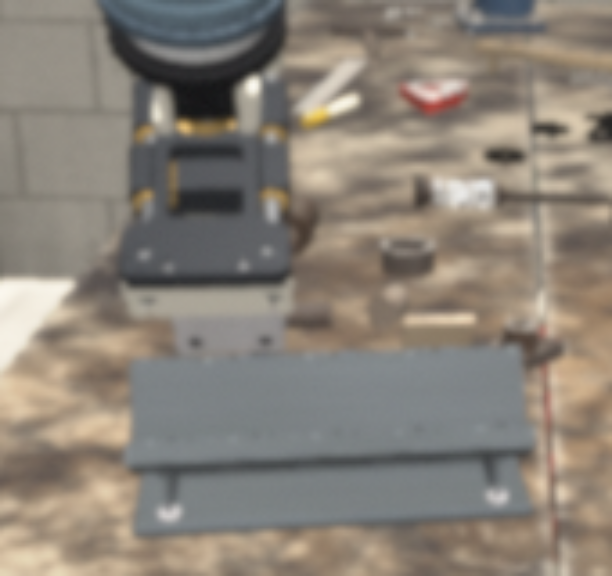

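```bash
sed -i 's/^ST=.*/ST=[532.6,-163.8,-72.120+24*np.pi]/' h.py
cat >> h.py <<'E'
def plus(x,h,t,phi=-35):
    a=onp(x,h,t); return pose(x,-a[1],a[2],phi,-1)
E
python3 - <<'E'
from bench import robot
from h import *
import cv2
X=50
p,o=pose(XL,*onp(XL,172,4)[1:],35,-1)
robot.move_linear(p,o,speed=120)
for ph,y,z in ((18,8,205),(0,8,205),(-18,8,205)):
    p,o=pose(X,y,z,ph,-1); robot.move_linear(p,o,speed=60)
p,o=plus(X,72+75,4+8); robot.move_linear(p,o,speed=80)
p,o=plus(X,72+35,4+8); robot.move_linear(p,o,speed=60,f_stop=10)
print(robot.current_gripper_width()*93,robot.current_contact_force(),robot.current_tcp_pos(),p,robot.current_t())
d=robot.get_image("wrist");cv2.imwrite("pics/w4.png",d["img"])
cv2.imwrite("pics/s4.png",cv2.resize(robot.get_image("side")["img"][90:250,120:290],None,fx=3.6,fy=3.6))
cv2.imwrite("pics/t4.png",cv2.resize(robot.get_image("top")["img"][150:300,180:310],None,fx=4,fy=4))
E
```

```text
7.678890549829932 [-0.06902813  0.62567045 -2.35874588] [ 481.10176181 -155.73533984  126.54731345] [ 481.01704353 -155.70765402  126.53218598] 10.4167
```

View pics/w4.png

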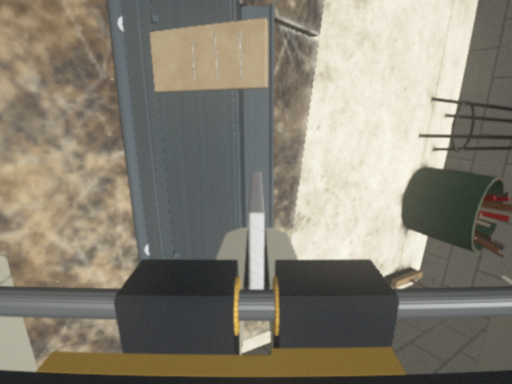

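View pics/s4.png

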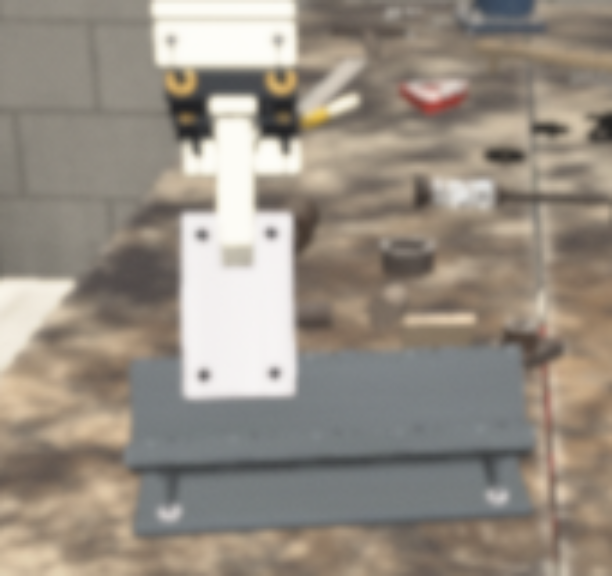

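View pics/t4.png

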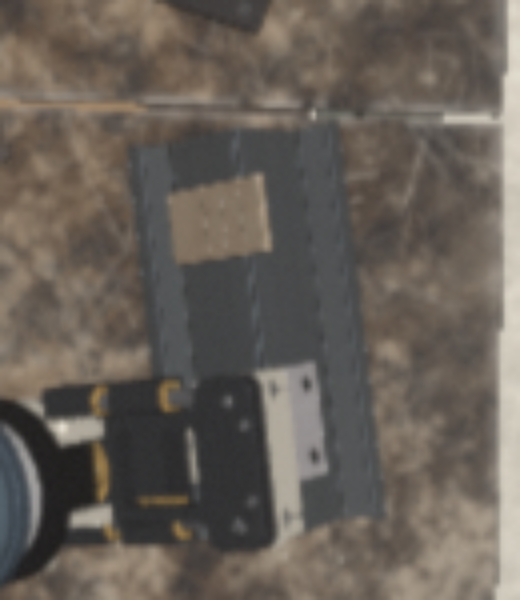

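```bash
cat > st.py <<'E'
from h import *
def ht(tcp):
    a=tcp-np.array([ST[0],ST[1],0]); c,s=np.cos(ST[2]),np.sin(ST[2])
    x=c*a[0]+s*a[1]; y=-s*a[0]+c*a[1]; v=np.array([-y,a[2]])-[-36.5,32]
    return np.round([x,v@u,v@n],1)
E
python3 - <<'E'
from bench import robot
from st import *
import cv2
X=50
p,o=plus(X,72+8,4+8); print(robot.move_linear(p,o,speed=50,f_stop=8),ht(robot.current_tcp_pos()))
p,o=plus(X,72-8,4+8); print(robot.move_linear(p,o,speed=15,f_stop=6),ht(robot.current_tcp_pos()))
print(robot.current_gripper_width()*93,robot.current_contact_force(),robot.current_ft_torque(),robot.current_t())
cv2.imwrite("pics/s5.png",cv2.resize(robot.get_image("side")["img"][90:250,120:290],None,fx=3.6,fy=3.6))
E
```

```text
False [50.1 79.8 12. ]
True [50.  73.  11.9]
7.975463089084332 [-0.82804561  2.84954426  4.15415249] [ 0.07765437 -0.05639493 -0.00555609] 11.8583
```

View pics/s5.png

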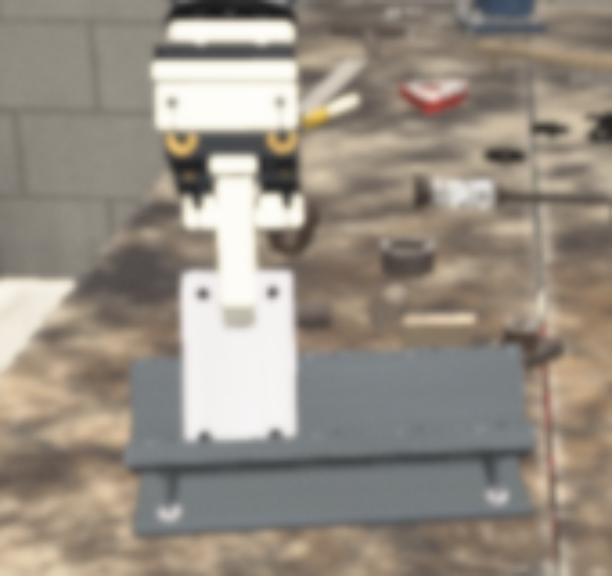

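Run:
```python
from bench import robot
from st import *
import cv2
X=50
p,o=plus(X,74.5,12); robot.move_linear(p,o,speed=20)
print(ht(robot.current_tcp_pos()),robot.current_contact_force())
p,o=plus(X,74.5,-3); print(robot.move_linear(p,o,speed=15,f_stop=6),ht(robot.current_tcp_pos()))
print(robot.current_contact_force(),robot.current_ft_torque())
t=ht(robot.current_tcp_pos())[2]
p,o=plus(X,66,t+.3); print(robot.move_linear(p,o,speed=12,f_stop=6),ht(robot.current_tcp_pos()))
print(robot.current_gripper_width()*93,robot.current_contact_force(),robot.current_ft_torque(),robot.current_t())
cv2.imwrite("pics/s6.png",cv2.resize(robot.get_image("side")["img"][90:250,120:290],None,fx=3.6,fy=3.6))
cv2.imwrite("pics/t6.png",cv2.resize(robot.get_image("top")["img"][150:300,180:310],None,fx=4,fy=4))
```

```text
[50.3 74.3 11.7] [-0.12106496  0.44935141 -2.07731958]
True [50.  74.3  4.7]
[ 0.949338   -1.45556077  2.88499381] [-0.30230249 -0.06316884  0.13810192]
True [50.3 73.   4.7]
8.175078119366939 [-0.45052449  1.31919477  3.66649144] [0.12363501 0.02738159 0.10345445] 13.1083
```

View pics/s6.png

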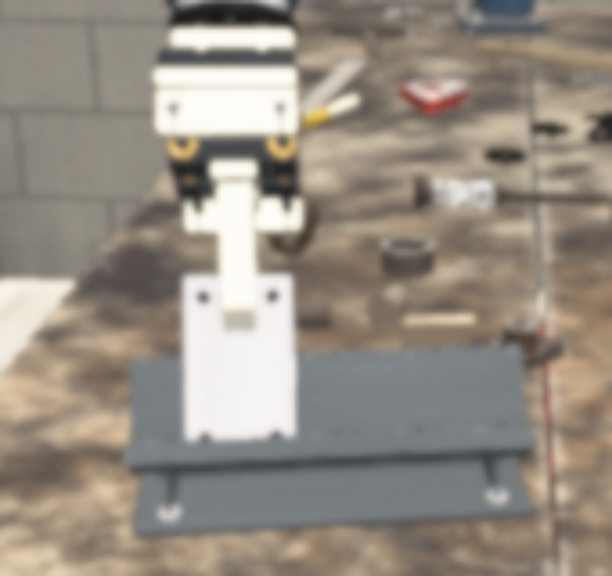

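View pics/t6.png

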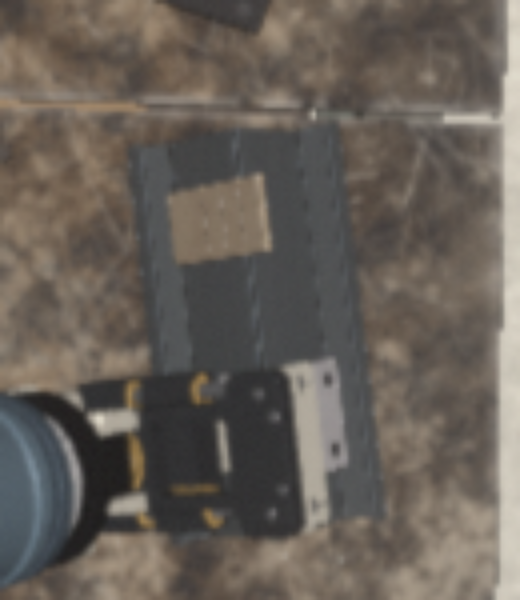

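Run:
```python
from bench import robot
from st import *
import cv2
robot.move_gripper(0.12); robot.move_gripper(0.4)
robot.sleep(0.3); print(robot.current_contact_force(),robot.current_t())
X=50
p,o=plus(X,150,4.5); print(robot.move_linear(p,o,speed=80,f_stop=8))
p,o=plus(X,210,4.5); robot.move_linear(p,o,speed=120)
d=robot.get_image("wrist");cv2.imwrite("pics/w7.png",d["img"])
cv2.imwrite("pics/s7.png",cv2.resize(robot.get_image("side")["img"][90:250,120:290],None,fx=3.6,fy=3.6))
cv2.imwrite("pics/t7.png",cv2.resize(robot.get_image("top")["img"][150:300,180:310],None,fx=4,fy=4))
print(robot.current_contact_force(),robot.current_t())
```

```text
[-1.04274652  0.16484725 -0.4585042 ] 14.4667
False
[ 0.48336071  0.09026548 -0.84675606] 16.3833
```

View pics/w7.png

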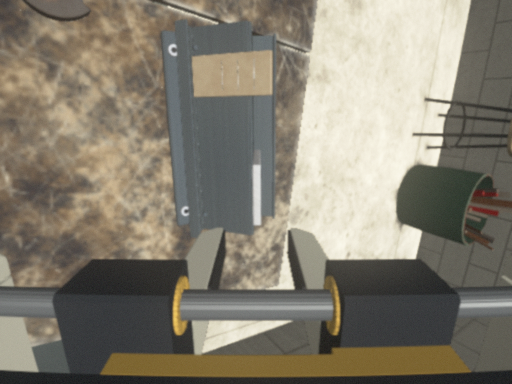

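View pics/s7.png

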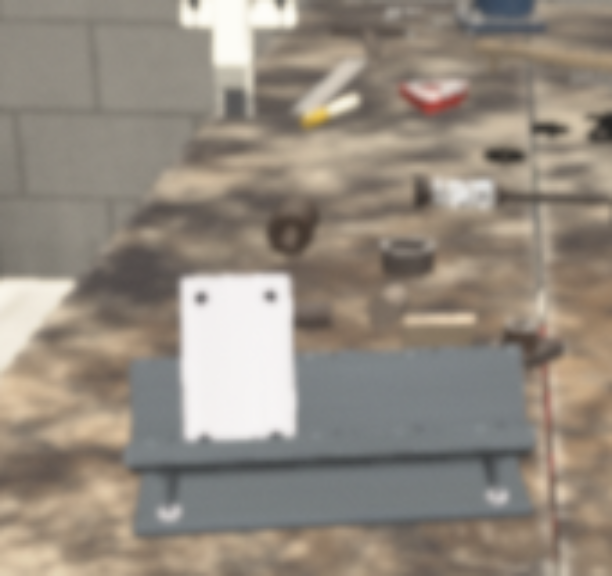

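View pics/t7.png

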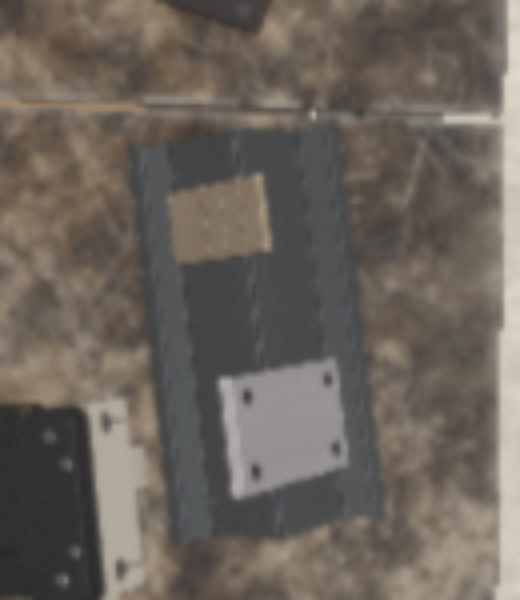

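Run:
```python
from bench import robot
from st import *
S=robot.get_image("side");T=robot.get_image("top")
m=lambda x,h,t:(lambda a:[x,-a[1],a[2]])(onp(x,h,t))
for x in(80,20):
  for h in(105,0):
    P=w(ST,m(x,h,8))
    print(x,h,((project(S,P)[0]-[120,90])*3.6).round(),((project(T,P)[0]-[180,150])*4).round())
```

```text
80 105 [181. 275.] [238. 492.]
80 0 [184. 461.] [343. 461.]
20 105 [290. 272.] [226. 372.]
20 0 [296. 457.] [331. 353.]
```

Run:
```python
from bench import robot
robot.hand_in(); print(robot.current_t())
```

```text
the job is handed in; nothing more can be done
the job is handed in; nothing more can be done
```

I moved the four-hole plate over the ridge and handed the job in at about 16.5 s of the 40 s allowed. I have no verdict, since `hand_in` reports none.

**What I did:** I gripped the plate across its thickness at the free top, lifted it off, turned it 70° over the ridge and lowered it onto the empty ledge. I then brought it against the slope using force stops, released it and backed the gripper clear.

**Last checks:**
- **Ledge and slope contact:** both came within 1 mm of the expected distances (73.0 mm against 72, 4.7 mm against 4).
- **Pictures after release:** the plate stands on the empty slope with its plain back showing. Its top edge is within 1° of the ridge direction, and its visible corners lie within about 5 mm of where a correctly seated plate would be.
- **Smaller plate:** it looks unmoved by eye; I did not measure it.
- **Gripper:** clear of everything, with a wrist force of about 1 N.

**Disagreement:** early on, the wrist camera put the plate about 3 to 4 mm away from where the fixed cameras put it. I followed the wrist view, and the contacts afterwards agreed with it.

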